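Push the cone trays home in the bench dryer

TASK

Both trays of pine cones have been left drawn out of the bench dryer. With the fingertips, gently push each tray in along its runners until you feel it drop into the locating notches and it sits down level, fully home. Do not lift, tip or ram the trays, leave everything else on the bench where it is, and finish with the hand clear.

Things in the scene. Friction and masses are not known exactly. Their poses are not given: they have to be found in the camera images.
- dryer: bench cone dryer, fixed. Origin on the bench under the middle of the drying place; x from its open front to the fan box (front at x = 127 mm, 135 mm high), the way trays go in; y left, z up. Three level steel runners along x from x = -225 mm, tops 100 mm above the bench: 34 mm wide at y = 0, 20 mm wide at y = +-187. Nothing stands above them; a tube joins their front ends 39 mm up.
- bay_left (a point): centre of the left bay (dryer y = +97 mm) at runner-top height, dryer x = 0; the bay is 160 mm wide between runners. Runner tops have square-walled locating notches at dryer x = -85 and +85 mm, 14 mm long in x, 8 mm deep
- bay_right (a point): the same for the right bay (dryer y = -97 mm)
- tray_closed: perforated steel tray of closed grey-brown cones, 0.6 to 1 kg, in either bay, drawn out 40 to 95 mm (origin at negative dryer x). Origin: centre of underside; x to its back, z up. 200 long, 156 wide, 50 high. Side lugs at x = +-85, 8 long, carry it on the runner tops: origin 70 mm above the bench. Home, all lugs drop 8 mm into the notches: origin 62 mm up, at dryer x = 0 +-3
- tray_closed_front (a point): centre of the flat front face of that tray's front rail (rail 156 mm wide, 30 mm high), 118 mm in front of the tray's origin and 35 mm above it. Takes some 2 to 5 N to slide; once the lugs have dropped the notch walls stop it dead and the lug tops are flush with the runners
- tray_open: perforated steel tray of opened red-brown cones, 0.6 to 1 kg, in either bay, drawn out 40 to 95 mm (origin at negative dryer x). Origin: centre of underside; x to its back, z up. 200 long, 156 wide, 50 high. Side lugs at x = +-85, 8 long, carry it on the runner tops: origin 70 mm above the bench. Home, all lugs drop 8 mm into the notches: origin 62 mm up, at dryer x = 0 +-3
- tray_open_front (a point): centre of the flat front face of that tray's front rail (rail 156 mm wide, 30 mm high), 118 mm in front of the tray's origin and 35 mm above it. Takes some 2 to 5 N to slide; once the lugs have dropped the notch walls stop it dead and the lug tops are flush with the runners
- cone_front: loose closed pine cone, 56 mm long, 32 mm thick, lying on the bench in front of the dryer; origin under its middle
- cone_side: loose opened pine cone, 60 mm long, 42 mm thick, lying on the bench to the left of the dryer; origin under its middle
- seed_jar: amber glass jar with a steel cap, 72 mm across, 105 mm high, on the bench to the left of the dryer; origin under its centre
- seed_tin: small round aluminium tin, 54 mm across, 50 mm high, standing on the bench in front of the left bay; origin under its centre
- scoop: small sheet-metal hand scoop with a wooden handle, 190 mm long, 56 mm wide, 28 mm high, on the bench to the right of the dryer; origin under its middle, handle to its -x
- brush: flat hand brush, about 195 mm long, lying on the bench in front of the right bay; origin under its middle, handle to its -x

How it is judged (in metres and radians):
At the end, for the whole second after the job is handed in: Both trays sit in their notches: origin 59 to 64 mm above the bench and within 7 mm of home along the runners, level within 0.02 rad, square to the dryer within 0.035 rad, and at rest (z of tray_closed in the frame of dryer between 0.059 and 0.064 m and x of tray_closed in the frame of dryer between -0.007 and 0.007 m and angle between each of tray_closed, tray_open's own z axis and vertical below 0.02 rad and angle between the x axis of each of tray_closed, tray_open and the x axis of dryer, either way round below 0.035 rad and linear speed of each of tray_closed, tray_open below 0.01 m/s and z of tray_open in the frame of dryer between 0.059 and 0.064 m and x of tray_open in the frame of dryer between -0.007 and 0.007 m); the robot touches nothing.
It fails at once if a tray is lifted (more than 10 mm above its runners) (z of any of tray_closed, tray_open in the frame of dryer above 0.08 m).
It fails at once if a tray is tipped (more than 6 degrees) (angle between any of tray_closed, tray_open's own z axis and vertical above 0.105 rad).
It fails at once if a tray is rammed (the robot pushes on it with more than 40 N) (contact force between any of the fingers, the arm and tray_closed above 40 N or contact force between any of the fingers, the arm and tray_open above 40 N).
It fails at once if a bystander (cones, jar, tin, scoop, brush) is moved more than 20 mm (distance of any of cone_front, cone_side, seed_jar, seed_tin, scoop, brush from where it was at the start of the episode above 0.02 m).
It also fails if it takes over 48 s, if anything falls off the work surface, if the arm or the gripper's body presses on something with over 40 N, if the wrist force passes 120 N, or if a joint passes its speed limit or range.

ROBOT

A 6-joint arm with a two-finger parallel gripper is mounted at the origin on the work surface. World frame = base frame: x ahead of the robot, y to its left, z up, the work surface at z = 0. Lengths are in m, angles in degrees, forces in N, time in s.
With the tool pointing down it reaches from about 0.35 to 0.975 m from the base axis. Payload 7.1 kg.
Tool frame: the origin (TCP) lies at the very end of the fingers, on their centre line; the grasp point (between the pads) lies 19 mm behind it (env.hold_point_z is the distance from the TCP to the grasp point, in m); z points along the fingers, y is the line along which they close (so a half turn about z gives the same grasp; the last joint's range is limited). The gripper opens to 88 mm and grips with 3 to 60 N. Pads are 20 mm wide; open, the fingers measure 115 mm over their backs; the gripper's body (75 mm by 178 mm) begins 61 mm behind the grasp point.
Start: joints at [-1.089, 24.242, 93.386, -0, 62.372, -1.089], TCP at [0.625, 0, 0.192] pointing down, gripper open.
Joint ranges: [-172.04, 172.04], [-51.8, 120.97], [4.93, 147.93], [-75.15, 255.16], [6.16, 154.13], [-145.62, 145.62]. Speed limits (degrees/s): [136.94, 136.94, 172.46, 180, 180, 180].

INTERFACE

Orientations are given as a 3x3 rotation matrix whose columns are the frame's x, y, z axes.
In Python, from cell import env gives the robot as it stands. The module is installed in compiled form; this text tells all that it offers.
- The arm moves only by the tool arm_command, never from a script. Its argument "rows" is a list of rows, each a list of 6 numbers: the shift along the world's x, y, z as a fraction of full scale, then the turn, a rotation vector about the world's x, y, z as a fraction of full scale. A call has exactly 10 rows; each row shifts and turns the commanded pose from where the row before left it; what a row does not reach is not made up. Full scale, the value 1, is 20 mm for a shift and 6 degrees for a turn. A row lasts 1/10 s, in which the tool goes at most 50 mm and 8.59 degrees, less where a joint would pass 70% of its speed; a pose out of reach is approached as far as the arm can. A call with a number of a shift or a turn outside -1 to 1 is refused whole. A call with a gripper value outside its range is refused whole. "fingers" is the closure, from 0 (fully open) to 1 (shut), set as the call begins (left out, the last holds). The fingers move at their own pace and stop on an object; the grip force is fixed at half the most. Time passes only in rows, so rows that do not move let the fingers close, or fill a call up. It gives the time, the measured TCP pose, the force, the opening and the grip force at its end, in the units of the state.
- env.get_state(): the state, without advancing time (a new reading comes with each control period).
- env.snapshot(name): name is "scene" or "side" or "wrist"; returns a dict with "pixels" (384x512x3 uint8, red, green, blue), "camera_matrix" (3x3 intrinsics, pixels), "k1" (the pictures are not rectified: a ray, as slopes to the right and down, at radius r is drawn at 1 + k1 r^2 times it, then the intrinsics apply), "world_to_cam" (4x4, takes a point from world to camera coordinates); the wrist camera has in their place "mount" (4x4, takes a point from camera to tool coordinates, whose origin is the TCP and whose axes are the flange's). Camera axes: x right, y down, z forward; pixel columns grow to the right and rows downward; lengths in m; the calibration is good to about 2 mm. A picture is of the moment at which its call begins: read the wrist's pose just before it. There is no depth.
- env.hand_in(): hands the job in; it is judged then, once.
The state is a dict: "clock": time; "qpos": joint angles; "qd": joint speeds; "joint_torque": joint torques, N m; "tool_pos": TCP position; "ee_rot": TCP orientation; "force": force on the tool from outside, world axes, zero at the start; "ft_torque": the same for the moment, N m; "opening": opening from 0.0 (shut) to 1.0 (fully open); "grip_force": force on a finger pad.
Only numpy, scipy, OpenCV 4.12 (cv2) and the standard library are available. Lean on these libraries where they do the work, as an engineer would, in place of code of your own. Each camera call takes 0.05 s, during which the arm holds its last target. There are 200 camera calls.

## Working session

There is one attempt and no reset: what is moved stays moved. The work goes in short steps, Python scripts to look and compute and a tool call to move; the robot and the scene stay as the last step left them, time stands still between calls to the robot, and variables do not carry over. Pictures are saved under pics/ and viewed, at most 10 in all, crops included, and the job is handed in when it is done.

Besides the shell and the picture viewer there is one more tool, called after ">>>" as name(argument=value, ...) on one line, values as JSON. arm_command: Moves the arm, as the interface text tells. Its arguments: {"type":"object","properties":{"rows":{"type":"array","items":{"type":"array","items":{"type":"number","minimum":-1,"maximum":1}}},"fingers":{"type":"number"}},"required":["rows"]}

```bash
mkdir -p pics
cat > h.py <<'E'
import numpy as np, cv2
from cell import env
def snap(n,f):
    s=env.snapshot(n); cv2.imwrite(f'pics/{f}.png',cv2.cvtColor(s['pixels'],cv2.COLOR_RGB2BGR))
    np.savez(f'pics/{f}.npz',**{k:v for k,v in s.items() if k!='pixels'}); return s
def ray(f,u,v):
    s=np.load(f'pics/{f}.npz'); K=s['camera_matrix']; k1=float(s['k1'])
    p=cv2.undistortPoints(np.array([[[u,v]]],float),K,np.array([k1,0,0,0]))[0,0]
    T=np.linalg.inv(s['world_to_cam']); return T[:3,3],T[:3,:3]@np.array([p[0],p[1],1])
def at(f,u,v,z):
    o,d=ray(f,u,v); return o+d*(z-o[2])/d[2]
def proj(f,P):
    s=np.load(f'pics/{f}.npz'); T=s['world_to_cam']
    r=cv2.Rodrigues(T[:3,:3])[0]
    return cv2.projectPoints(np.array(P,float),r,T[:3,3],s['camera_matrix'],np.array([float(s['k1']),0,0,0]))[0][:,0]
E
python3 -c "
from h import *
for n in('scene','side'):
    s=snap(n,n);i=cv2.imread(f'pics/{n}.png');cv2.imwrite(f'pics/{n}_b.png',cv2.resize(i,(800,600),interpolation=cv2.INTER_CUBIC))
    print(np.linalg.inv(s['world_to_cam']).round(3),s['camera_matrix'],s['k1'])
print(env.get_state())"
```

```text
[[-0.619  0.484 -0.619  1.317]
 [ 0.785  0.358 -0.505  0.625]
 [-0.023 -0.799 -0.601  0.817]
 [ 0.     0.     0.     1.   ]] [[479.03446572   0.         258.30527481]
 [  0.         479.03446572 191.86883568]
 [  0.           0.           1.        ]] -0.0023352390080341556
[[-0.976 -0.146  0.163  0.402]
 [-0.219  0.684 -0.696  0.712]
 [-0.011 -0.714 -0.7    0.789]
 [ 0.     0.     0.     1.   ]] [[435.14137743   0.         256.0192268 ]
 [  0.         435.14137743 186.66506067]
 [  0.           0.           1.        ]] -0.11093982015609519
{'clock': 0.1, 'qpos': array([-1.08640498e+00,  2.42800907e+01,  9.34255010e+01,  3.14570700e-04,
        6.23726654e+01, -1.08930219e+00]), 'qd': array([ 0.04728794, -0.14217631, -0.0335681 , -0.01606564,  0.06201925,
        0.03494031]), 'joint_torque': array([ 6.49496542e-04, -5.45618248e+01, -2.74323839e+01,  6.46709581e-02,
        1.88581715e-02,  1.54216096e-06]), 'tool_pos': array([6.24467644e-01, 6.16294272e-05, 1.91489696e-01]), 'ee_rot': array([[-4.79956242e-05,  9.99999067e-01, -1.36550444e-03],
       [ 9.99999998e-01,  4.80376720e-05,  3.07600817e-05],
       [ 3.08256486e-05, -1.36550296e-03, -9.99999067e-01]]), 'force': array([-0.26825902, -0.13048134, -0.20827521]), 'ft_torque': array([ 0.02691174, -0.00731004, -0.02855082]), 'grip_force': 0.0, 'opening': 0.9983462418914653}
```

View pics/scene_b.png

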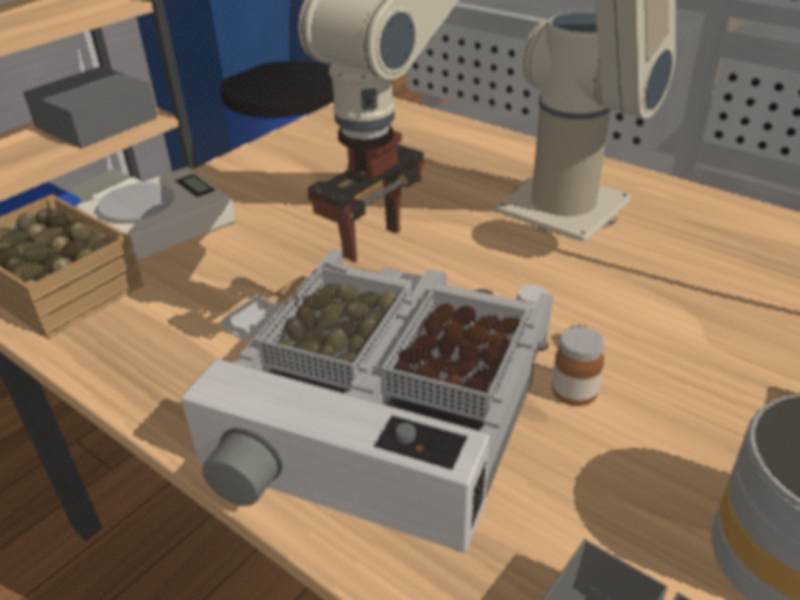

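View pics/side_b.png

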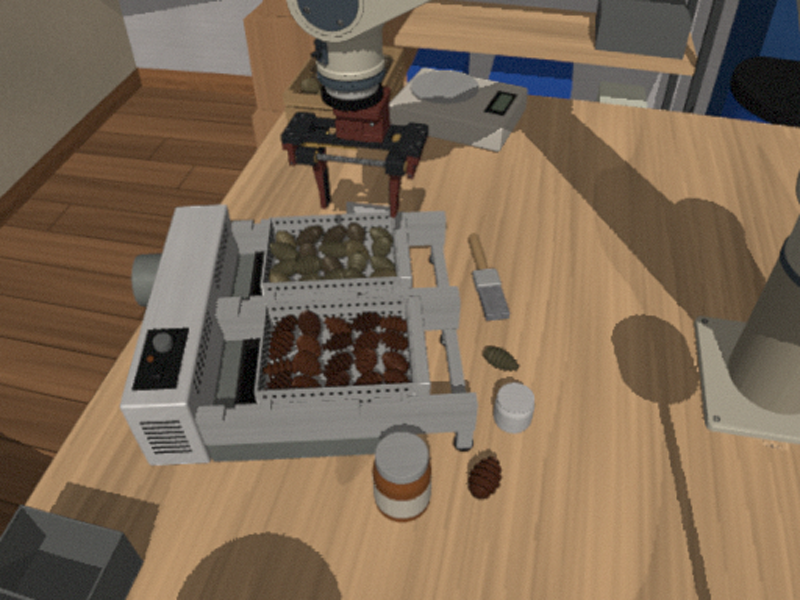

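The left bay holds the open tray and the right bay the closed one. The runner front ends are near side (475,400), (458,290) and (446,213). I'll enlarge that region.

```bash
python3 -c "
from h import *
i=cv2.imread('pics/side.png')[130:300,120:320];cv2.imwrite('pics/c1.png',cv2.resize(i,(706,600),interpolation=cv2.INTER_CUBIC))"
```

```text
(no output)
```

View pics/c1.png

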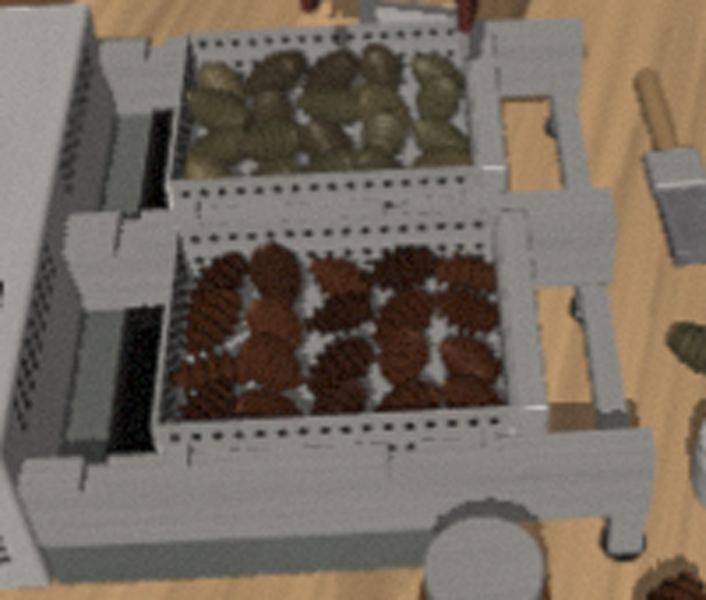

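The crop shows the runner front corners at about (655,432), (612,190) and (583,22). The rail front-top edges run (528,212)-(548,408) for the open tray and (495,30)-(504,168) for the closed one. I'll fit the dryer pose and overlay it as a check.

```bash
cat > m.py <<'E'
from h import *
from scipy.optimize import least_squares
c=lambda u,v:(120+u/3.53,130+v/3.53)
pts=[((655,432),(-.225,.177,.1)),((612,190),(-.225,-.017,.1)),((583,22),(-.225,-.197,.1))]
W=np.array([at('side',*c(*p[0]),.1) for p in pts]);L=np.array([p[1] for p in pts])
def tf(q,P):
    P=np.atleast_2d(P);C,S=np.cos(q[2]),np.sin(q[2]);return np.c_[q[0]+C*P[:,0]-S*P[:,1],q[1]+S*P[:,0]+C*P[:,1],P[:,2]]
r=least_squares(lambda q:(tf(q,L)-W).ravel(),[.7,0,0]);q=r.x
print(W.round(4),q,np.degrees(q[2]),(r.fun.reshape(-1,3)*1000).round(1).tolist())
T=[]
for n,cs in(('open',[(528,212),(548,408)]),('closed',[(495,30),(504,168)])):
    P=np.array([at('side',*c(*p),.12) for p in cs]); C,S=np.cos(q[2]),np.sin(q[2]);d=P[:,:2]-q[:2]
    l=d@np.array([[C,-S],[S,C]]);print(n,P.round(4).tolist(),l.round(4).tolist());T.append(l[:,0].mean()+.118)
print(T)
def line(i,f,A,B,col,s,o):
    p=proj(f,tf(q,np.linspace(A,B,8)));cv2.polylines(i,[((p-o)*s).astype(np.int32)],False,col,1)
def box(i,f,x0,x1,y0,y1,z,col,s,o):
    for a,b in(((x0,y0),(x1,y0)),((x1,y0),(x1,y1)),((x1,y1),(x0,y1)),((x0,y1),(x0,y0))): line(i,f,(*a,z),(*b,z),col,s,o)
ims=[]
for f,o,sz in(('side',np.array([70,120]),(260,190)),('scene',np.array([110,150]),(260,190))):
    s=2.3;i=cv2.imread(f'pics/{f}.png')[o[1]:o[1]+sz[1],o[0]:o[0]+sz[0]];i=cv2.resize(i,None,fx=s,fy=s,interpolation=cv2.INTER_CUBIC)[:300 if 0 else 600]
    for y,w in((0,.017),(.187,.01),(-.187,.01)): box(i,f,-.225,.127,y-w,y+w,.1,(0,255,0),s,o)
    for x in(-.085,.085):box(i,f,x-.007,x+.007,-.017,.017,.1,(0,255,255),s,o)
    box(i,f,.127,.127,-.197,.197,.135,(255,0,0),s,o)
    for y,t in((.097,T[0]),(-.097,T[1])): box(i,f,t-.118,t+.1,y-.078,y+.078,.12,(0,0,255),s,o)
    ims.append(i)
cv2.imwrite('pics/ov.png',cv2.resize(np.vstack(ims),(410,600))) if 0 else [cv2.imwrite(f'pics/ov{k}.png',v) for k,v in enumerate(ims)]
cv2.imwrite('pics/ov.png',cv2.resize(np.vstack(ims),None,fx=.68,fy=.68,interpolation=cv2.INTER_AREA))
E
python3 m.py
```

```text
[[ 4.271e-01  1.868e-01  1.000e-01]
 [ 4.815e-01  2.000e-04  1.000e-01]
 [ 5.299e-01 -1.694e-01  1.000e-01]] [0.69226247 0.08007211 0.28097541] 16.098705045260157 [[-0.1, 1.0, 0.0], [-0.7, 1.2, 0.0], [0.8, -2.1, 0.0]]
open [[0.5268, 0.051, 0.12], [0.4861, 0.1979, 0.12]] [[-0.1671, 0.0179], [-0.1654, 0.1704]]
closed [[0.5851, -0.1221, 0.12], [0.5495, 0.0152, 0.12]] [[-0.159, -0.1645], [-0.1551, -0.0227]]
[np.float64(-0.048240556957010294), np.float64(-0.03904640202080273)]
```

View pics/ov0.png

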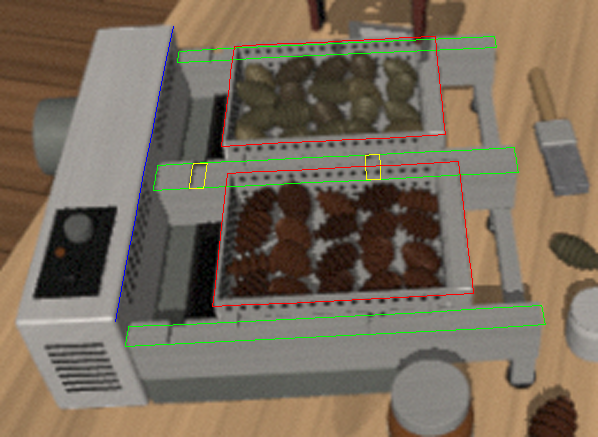

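View pics/ov1.png

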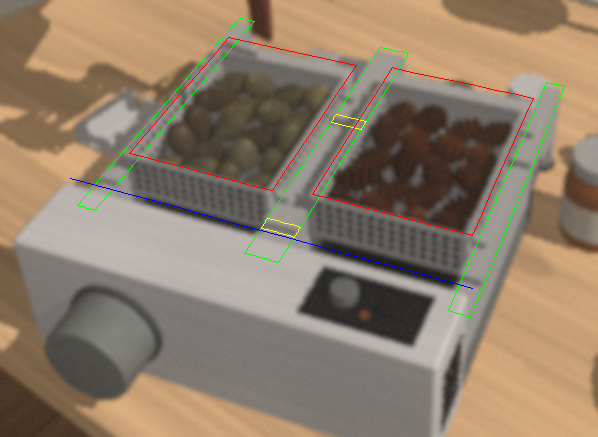

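The overlay fits within a few mm: dryer at (0.692, 0.080) with a yaw of about 15.5–16°. The open tray is drawn out about 48 mm and the closed one about 39 mm. I'll do the closed tray (right bay) first, with the fingers spread along the rail.

>>> arm_command(rows=[[-0.62,-0.37,0,0,0,-1],[-0.62,-0.37,0,0,0,-1],[-0.62,-0.37,0,0,0,-1],[-0.62,-0.37,0,0,0,-1],[-0.62,-0.37,0,0,0,-1],[-0.62,-0.37,0,0,0,-1],[-0.62,-0.37,0,0,0,-1],[-0.62,-0.37,0,0,0,-1],[-0.62,-0.37,0,0,0,-1],[-0.62,-0.37,0,0,0,-1]])

```text
clock: 1.1
tool_pos: [0.5001, -0.0742, 0.1919]
ee_rot: [[0.868, 0.496, -0.001], [0.496, -0.868, 0.0], [-0.001, -0.0, -1.0]]
force: [-0.1, -0.9, -0.4]
opening: 1.001
grip_force: 0.0
```

>>> arm_command(rows=[[0,0,0,0,0,-0.5],[0,0,0,0,0,-0.5],[0,0,0,0,0,-0.5],[0,0,0,0,0,-0.5],[0,0,0,0,0,-0.4],[0,0,-0.8,0,0,0],[0,0,-0.8,0,0,0],[0,0,-0.8,0,0,0],[0,0,-0.8,0,0,0],[0,0,0,0,0,0]])

```text
clock: 2.1
tool_pos: [0.4991, -0.0737, 0.1262]
ee_rot: [[0.963, 0.269, -0.004], [0.269, -0.963, 0.001], [-0.004, -0.002, -1.0]]
force: [-0.1, 0.3, -0.6]
opening: 1.001
grip_force: 0.0
```

```bash
python3 -c "
from h import *
s=env.get_state();print(s['clock'],s['tool_pos'].round(4),s['ee_rot'].round(3),s['force'])
snap('side','s2');i=cv2.imread('pics/s2.png')[110:280,150:320];cv2.imwrite('pics/c2.png',cv2.resize(i,(600,600),interpolation=cv2.INTER_CUBIC))"
```

```text
2.1 [ 0.4991 -0.0737  0.1262] [[ 0.963  0.269 -0.004]
 [ 0.269 -0.963  0.001]
 [-0.004 -0.002 -1.   ]] [-0.0891684   0.2731909  -0.64037855]
```

View pics/c2.png

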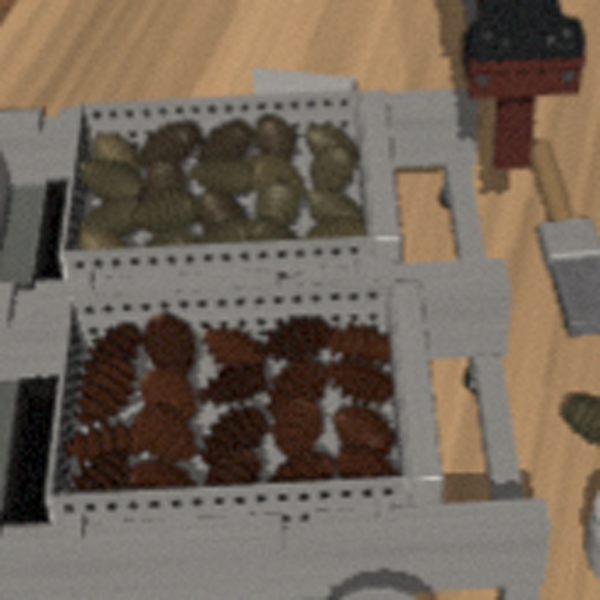

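The near fingertip appears at crop (512,165). I'll check that against the calibration.

```bash
python3 -c "
from h import *
u,v=150+512/3.53,110+166/3.53
print(u,v,at('s2',u,v,.126), proj('s2',[[.4991,-.0737,.126],[.4855,-.025,.126],[.513,-.122,.126]]))
a,b=np.load('pics/s2.npz'),np.load('pics/side.npz');print(abs(a['world_to_cam']-b['world_to_cam']).max())
i=cv2.imread('pics/s2.png');cv2.imwrite('pics/s2b.png',cv2.resize(i,(800,600)))"
```

```text
295.042492917847 157.02549575070822 [ 0.48891515 -0.06302037  0.126     ] [[291.4786501  153.56489203]
 [293.93609199 167.84720421]
 [289.03431554 140.35542859]]
0.0
```

View pics/s2b.png

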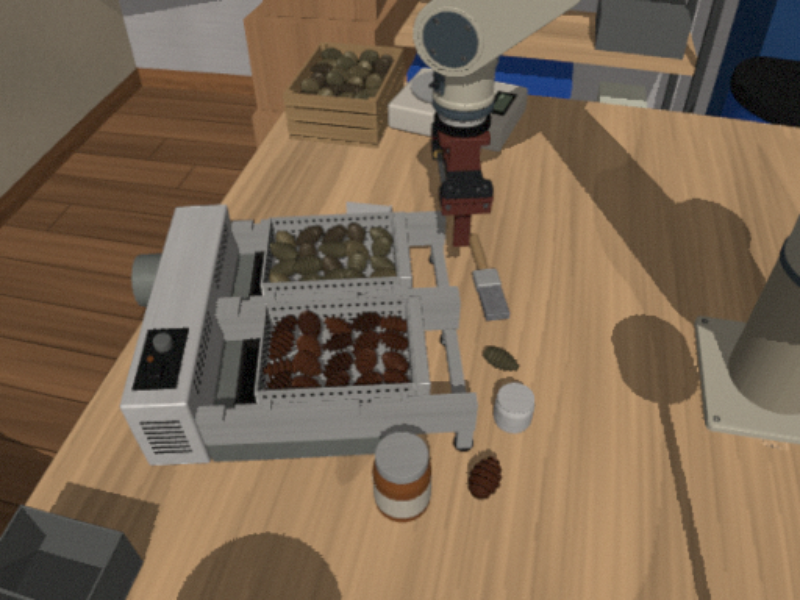

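```bash
python3 -c "
from h import *
for f,l in(('side',[(325,207),(394,214)]),('scene',[(350,258),(394,232)])):
    for u,v in l: print(f,at(f,u/1.5625,v/1.5625,.1915).round(4))
    print(proj(f,[[.5745,0,.1915],[.6745,0,.1915]])*1.5625)
print(proj('side',[[.4855,-.025,.126]])*1.5625)
snap('scene','n2');print(proj('n2',[[.4855,-.025,.126],[.513,-.122,.126]]))
i=cv2.imread('pics/n2.png')[60:230,150:370];cv2.imwrite('pics/c3.png',cv2.resize(i,None,fx=3.53,fy=3.53,interpolation=cv2.INTER_CUBIC))"
```

```text
side [ 0.6858 -0.0304  0.1915]
side [ 0.5843 -0.0347  0.1915]
[[395.25457995 229.97888706]
 [326.26257061 220.82304196]]
scene [ 0.6401 -0.0302  0.1915]
scene [ 0.5435 -0.023   0.1915]
[[393.01423724 245.30461784]
 [349.89621589 275.45166195]]
[[459.27514374 262.26125658]]
[[266.17466197 160.07325409]
 [231.3925174  152.9114664 ]]
```

View pics/c3.png

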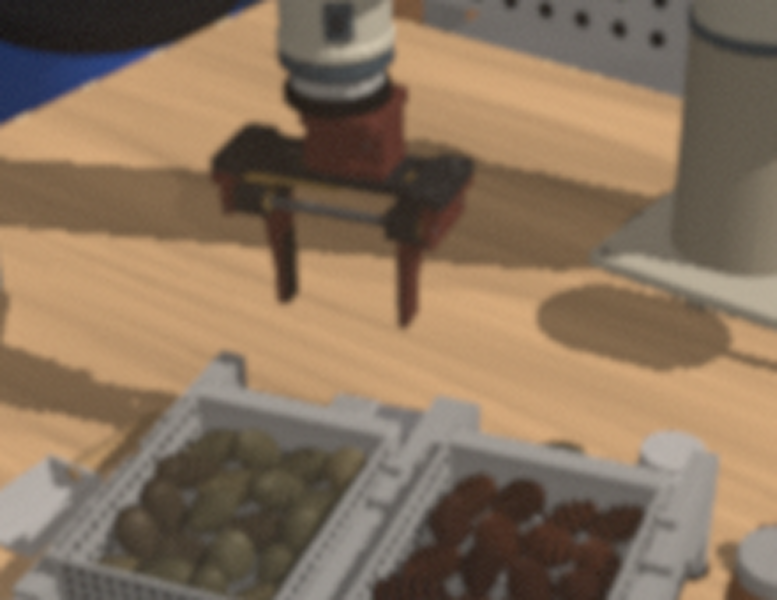

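```bash
python3 -c "
from h import *
def tri(a,b):
    o1,d1=ray('side',*a);o2,d2=ray('scene',*b);A=np.c_[d1,-d2];t=np.linalg.lstsq(A,o2-o1,rcond=None)[0]
    p,q=o1+t[0]*d1,o2+t[1]*d2;print(((p+q)/2).round(4),np.linalg.norm(p-q).round(4))
c=lambda u,v:(120+u/3.53,130+v/3.53)
e=lambda u,v:(150+u/3.53,60+v/3.53)
tri((295,157),e(408,325))      # near fingertip
tri((325/1.5625,207/1.5625),(350/1.5625,258/1.5625));tri((394/1.5625,214/1.5625),(394/1.5625,232/1.5625))
tri(c(612,190),e(435,398))     # middle runner corner
tri(c(548,408),e(662,485))     # open rail +y front top
tri((709/1.5625,420/1.5625),(500/1.5625,207/1.5625)) # base plate?
"
```

```text
[ 0.4855 -0.0281  0.1524] 0.0054
[0.6727 0.0023 0.2201] 0.0035
[0.5756 0.0028 0.219 ] 0.0038
[ 0.4823 -0.0052  0.0931] 0.0024
[0.4878 0.1917 0.1065] 0.0065
[ 0.067  -0.0518 -0.0583] 0.1508
```

The fingertips appear about 27 mm above the reported TCP when open, while their x and y agree. I'll lower the TCP to 0.07, so the tips sit at about 0.097 on the rail and still clear the tube, and approach.

>>> arm_command(rows=[[0,0,-0.7,0,0,0],[0,0,-0.7,0,0,0],[0,0,-0.7,0,0,0],[0,0,-0.7,0,0,0],[0.48,0.134,0,0,0,0],[0.48,0.134,0,0,0,0],[0.48,0.134,0,0,0,0],[0.48,0.134,0,0,0,0],[0,0,0,0,0,0],[0,0,0,0,0,0]])

```text
clock: 3.2
tool_pos: [0.5396, -0.0631, 0.0724]
ee_rot: [[0.963, 0.269, 0.0], [0.269, -0.963, -0.0], [0.0, 0.0, -1.0]]
force: [-0.7, -0.4, -0.9]
opening: 1.002
grip_force: 0.0
```

>>> arm_command(rows=[[0.144,0.04,0,0,0,0],[0.144,0.04,0,0,0,0],[0.144,0.04,0,0,0,0],[0.144,0.04,0,0,0,0],[0.144,0.04,0,0,0,0],[0.144,0.04,0,0,0,0],[0.144,0.04,0,0,0,0],[0.144,0.04,0,0,0,0],[0.144,0.04,0,0,0,0],[0.144,0.04,0,0,0,0]])

```text
clock: 4.2
tool_pos: [0.568, -0.0552, 0.0719]
ee_rot: [[0.963, 0.269, -0.001], [0.269, -0.963, 0.0], [-0.001, -0.0, -1.0]]
force: [-2.7, -0.7, -0.4]
opening: 1.001
grip_force: 1.6
```

>>> arm_command(rows=[[0.096,0.027,0,0,0,0],[0.096,0.027,0,0,0,0],[0.096,0.027,0,0,0,0],[0.096,0.027,0,0,0,0],[0.096,0.027,0,0,0,0],[0.096,0.027,0,0,0,0],[0.072,0.02,0,0,0,0],[0.072,0.02,0,0,0,0],[0,0,0,0,0,0],[0,0,0,0,0,0]])

```text
clock: 5.2
tool_pos: [0.583, -0.0512, 0.0723]
ee_rot: [[0.963, 0.269, 0.001], [0.269, -0.963, 0.0], [0.001, 0.0, -1.0]]
force: [-1.5, -0.3, -0.5]
opening: 1.0
grip_force: 0.7
```

>>> arm_command(rows=[[0.048,0.0134,0,0,0,0],[0.048,0.0134,0,0,0,0],[0.048,0.0134,0,0,0,0],[0.048,0.0134,0,0,0,0],[0.048,0.0134,0,0,0,0],[0,0,0,0,0,0],[0,0,0,0,0,0],[0,0,0,0,0,0],[0,0,0,0,0,0],[0,0,0,0,0,0]])

```text
clock: 6.2
tool_pos: [0.5877, -0.0499, 0.0722]
ee_rot: [[0.963, 0.269, 0.001], [0.269, -0.963, -0.0], [0.001, 0.0, -1.0]]
force: [-1.9, -0.1, 1.3]
opening: 1.002
grip_force: 1.0
```

>>> arm_command(rows=[[0.048,0.0134,0,0,0,0],[0.048,0.0134,0,0,0,0],[0.048,0.0134,0,0,0,0],[0,0,0,0,0,0],[0,0,0,0,0,0],[0.048,0.0134,0,0,0,0],[0.048,0.0134,0,0,0,0],[0,0,0,0,0,0],[0,0,0,0,0,0],[0,0,0,0,0,0]])

```text
clock: 7.2
tool_pos: [0.5924, -0.0484, 0.0721]
ee_rot: [[0.963, 0.269, 0.0], [0.269, -0.963, 0.0], [0.0, -0.0, -1.0]]
force: [-1.2, -0.6, -0.7]
opening: 1.004
grip_force: 0.8
```

```bash
sed -i 's/^print/#&/' m.py; python3 -c "
from h import *
snap('side','s3');i=cv2.imread('pics/s3.png')[130:300,120:320];cv2.imwrite('pics/c4.png',cv2.resize(i,(706,600),interpolation=cv2.INTER_CUBIC))"
```

```text
(no output)
```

View pics/c4.png

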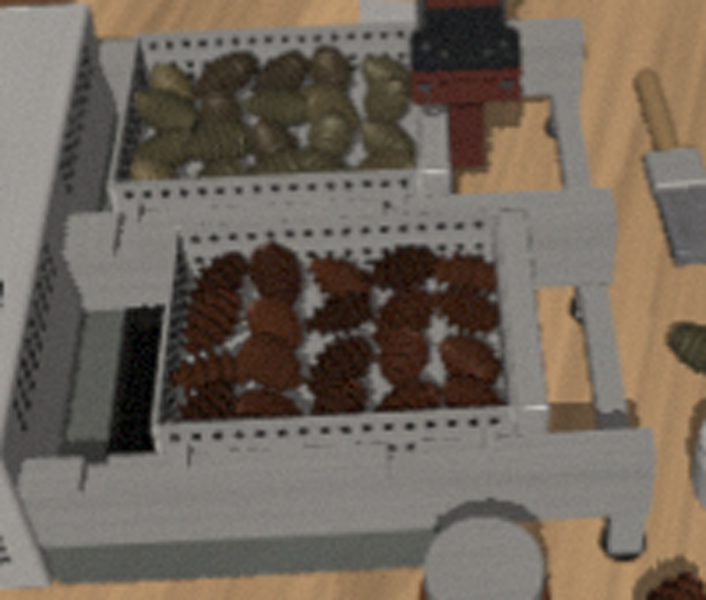

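The closed tray has slid about 33 mm and its rear lug (142,207) is still short of the notch at about (120,220), so I keep pushing.

>>> arm_command(rows=[[0.048,0.0134,0,0,0,0],[0.048,0.0134,0,0,0,0],[0.048,0.0134,0,0,0,0],[0.048,0.0134,0,0,0,0],[0.048,0.0134,0,0,0,0],[0.048,0.0134,0,0,0,0],[0,0,0,0,0,0],[0,0,0,0,0,0],[0,0,0,0,0,0],[0,0,0,0,0,0]])

```text
clock: 8.25
tool_pos: [0.5982, -0.0469, 0.0722]
ee_rot: [[0.963, 0.269, 0.001], [0.269, -0.963, 0.0], [0.001, 0.0, -1.0]]
force: [-2.7, -0.9, 2.4]
opening: 1.001
grip_force: 1.3
```

>>> arm_command(rows=[[0.048,0.0134,0,0,0,0],[0.048,0.0134,0,0,0,0],[0.048,0.0134,0,0,0,0],[0,0,0,0,0,0],[0,0,0,0,0,0],[0,0,0,0,0,0],[0,0,0,0,0,0],[0,0,0,0,0,0],[0,0,0,0,0,0],[0,0,0,0,0,0]])

```text
clock: 9.25
tool_pos: [0.5986, -0.0466, 0.0719]
ee_rot: [[0.963, 0.269, -0.004], [0.269, -0.963, -0.001], [-0.004, -0.001, -1.0]]
force: [-8.9, -3.6, 7.0]
opening: 1.002
grip_force: 5.2
```

It stalled against the walls at about 9 N, so the lugs have presumably dropped. I'll back off and look.

>>> arm_command(rows=[[-0.1,-0.028,0,0,0,0],[-0.2,-0.056,0,0,0,0],[-0.48,-0.134,0,0,0,0],[-0.48,-0.134,0,0,0,0],[-0.48,-0.134,0,0,0,0],[-0.48,-0.134,0,0,0,0],[-0.48,-0.134,0,0,0,0],[-0.48,-0.134,0,0,0,0],[0,0,0,0,0,0],[0,0,0,0,0,0]])

```text
clock: 10.25
tool_pos: [0.5374, -0.064, 0.0724]
ee_rot: [[0.963, 0.269, 0.001], [0.269, -0.963, -0.0], [0.001, 0.0, -1.0]]
force: [0.6, -0.3, 0.4]
opening: 1.003
grip_force: 0.0
```

```bash
python3 -c "
from h import *
snap('scene','n4')
snap('side','s4');i=cv2.imread('pics/s4.png')[130:300,120:320];cv2.imwrite('pics/c5.png',cv2.resize(i,(706,600),interpolation=cv2.INTER_CUBIC))"
```

```text
(no output)
```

View pics/c5.png

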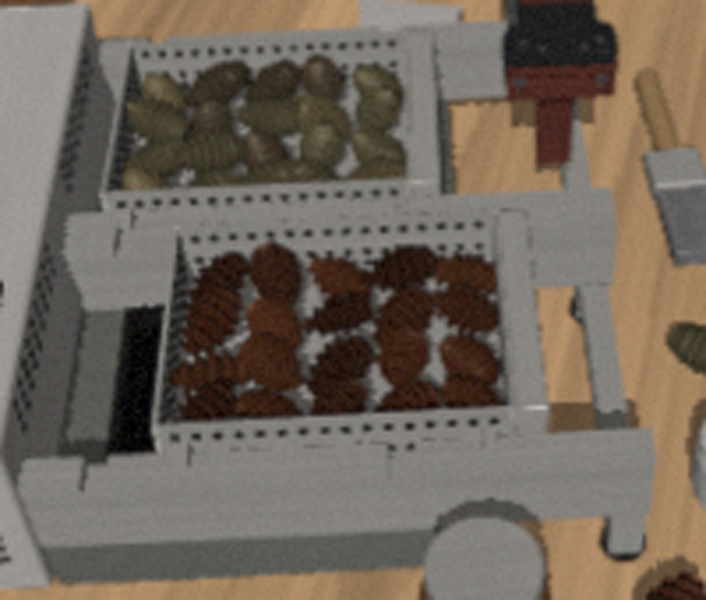

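The closed tray has sunk into its notches: its rims are about 9 px lower, level front and back. Next I lift over the middle runner and move to the left bay.

>>> arm_command(rows=[[0,0,1,0,0,0],[0,0,1,0,0,0],[0,0,1,0,0,0],[-0.34,0.9,0,0,0,0],[-0.34,0.9,0,0,0,0],[-0.34,0.9,0,0,0,0],[-0.34,0.9,0,0,0,0],[-0.34,0.9,0,0,0,0],[-0.34,0.9,0,0,0,0],[-0.34,0.9,0,0,0,0]])

```text
clock: 11.35
tool_pos: [0.4898, 0.063, 0.1323]
ee_rot: [[0.963, 0.269, 0.001], [0.269, -0.963, 0.0], [0.001, 0.0, -1.0]]
force: [0.6, 0.5, -0.0]
opening: 0.998
grip_force: 0.0
```

>>> arm_command(rows=[[-0.34,0.95,0,0,0,0],[-0.34,0.95,0,0,0,0],[-0.34,0.95,0,0,0,0],[0,0,0,0,0,0],[0,0,-0.75,0,0,0],[0,0,-0.75,0,0,0],[0,0,-0.75,0,0,0],[0,0,-0.75,0,0,0],[0,0,0,0,0,0],[0,0,0,0,0,0]])

```text
clock: 12.35
tool_pos: [0.4695, 0.1188, 0.0722]
ee_rot: [[0.963, 0.269, -0.0], [0.269, -0.963, -0.0], [-0.0, 0.0, -1.0]]
force: [-1.0, -0.1, -0.1]
opening: 1.001
grip_force: 0.0
```

>>> arm_command(rows=[[0.24,0.067,0,0,0,0],[0.24,0.067,0,0,0,0],[0.24,0.067,0,0,0,0],[0.144,0.04,0,0,0,0],[0.144,0.04,0,0,0,0],[0.144,0.04,0,0,0,0],[0.144,0.04,0,0,0,0],[0.144,0.04,0,0,0,0],[0,0,0,0,0,0],[0,0,0,0,0,0]])

```text
clock: 13.35
tool_pos: [0.4977, 0.1271, 0.072]
ee_rot: [[0.963, 0.269, -0.001], [0.269, -0.963, -0.0], [-0.001, -0.0, -1.0]]
force: [-1.3, 0.3, -0.6]
opening: 1.001
grip_force: 0.8
```

>>> arm_command(rows=[[0.144,0.04,0,0,0,0],[0.144,0.04,0,0,0,0],[0.144,0.04,0,0,0,0],[0.144,0.04,0,0,0,0],[0.144,0.04,0,0,0,0],[0.144,0.04,0,0,0,0],[0.144,0.04,0,0,0,0],[0.144,0.04,0,0,0,0],[0.144,0.04,0,0,0,0],[0.144,0.04,0,0,0,0]])

```text
clock: 14.35
tool_pos: [0.5271, 0.1352, 0.0722]
ee_rot: [[0.963, 0.269, -0.0], [0.269, -0.963, -0.0], [-0.0, 0.0, -1.0]]
force: [-1.0, -0.5, -1.7]
opening: 1.003
grip_force: 1.2
```

>>> arm_command(rows=[[0.048,0.0134,0,0,0,0],[0.048,0.0134,0,0,0,0],[0.048,0.0134,0,0,0,0],[0.048,0.0134,0,0,0,0],[0.048,0.0134,0,0,0,0],[0.048,0.0134,0,0,0,0],[0.048,0.0134,0,0,0,0],[0.048,0.0134,0,0,0,0],[0.048,0.0134,0,0,0,0],[0.048,0.0134,0,0,0,0]])

```text
clock: 15.35
tool_pos: [0.5365, 0.1378, 0.0722]
ee_rot: [[0.963, 0.269, 0.0], [0.269, -0.963, 0.0], [0.0, -0.0, -1.0]]
force: [-3.7, -1.4, 1.1]
opening: 1.001
grip_force: 1.7
```

>>> arm_command(rows=[[0.048,0.0134,0,0,0,0],[0.048,0.0134,0,0,0,0],[0.048,0.0134,0,0,0,0],[0.048,0.0134,0,0,0,0],[0.048,0.0134,0,0,0,0],[0,0,0,0,0,0],[0,0,0,0,0,0],[0,0,0,0,0,0],[0,0,0,0,0,0],[0,0,0,0,0,0]])

```text
clock: 16.35
tool_pos: [0.5413, 0.1392, 0.0722]
ee_rot: [[0.963, 0.269, 0.0], [0.269, -0.963, 0.0], [0.0, -0.0, -1.0]]
force: [-1.7, 0.1, 1.1]
opening: 1.002
grip_force: 1.3
```

>>> arm_command(rows=[[0.048,0.0134,0,0,0,0],[0.048,0.0134,0,0,0,0],[0.048,0.0134,0,0,0,0],[0,0,0,0,0,0],[0,0,0,0,0,0],[0,0,0,0,0,0],[0,0,0,0,0,0],[0,0,0,0,0,0],[0,0,0,0,0,0],[0,0,0,0,0,0]])

```text
clock: 17.35
tool_pos: [0.5443, 0.14, 0.0722]
ee_rot: [[0.963, 0.269, 0.0], [0.269, -0.963, 0.0], [0.0, 0.0, -1.0]]
force: [-1.3, -1.6, -0.9]
opening: 1.004
grip_force: 0.6
```

>>> arm_command(rows=[[0.048,0.0134,0,0,0,0],[0.048,0.0134,0,0,0,0],[0.048,0.0134,0,0,0,0],[0,0,0,0,0,0],[0,0,0,0,0,0],[0,0,0,0,0,0],[0,0,0,0,0,0],[0,0,0,0,0,0],[0,0,0,0,0,0],[0,0,0,0,0,0]])

```text
clock: 18.35
tool_pos: [0.5449, 0.1403, 0.0719]
ee_rot: [[0.963, 0.269, -0.004], [0.269, -0.963, -0.001], [-0.004, -0.0, -1.0]]
force: [-8.2, -2.2, 5.7]
opening: 1.005
grip_force: 4.2
```

This is the same stall as before, within 2 mm of the predicted spot. I'll back off, lift clear, and check the images numerically, since my picture views are used up.

>>> arm_command(rows=[[-0.1,-0.028,0,0,0,0],[-0.2,-0.056,0,0,0,0],[-0.48,-0.134,0,0,0,0],[-0.48,-0.134,0,0,0,0],[-0.48,-0.134,0,0,0,0],[-0.48,-0.134,0,0,0,0],[-0.48,-0.134,0,0,0,0],[0,0,0.9,0,0,0],[0,0,0.9,0,0,0],[0,0,0.9,0,0,0]])

```text
clock: 19.35
tool_pos: [0.4923, 0.1255, 0.1267]
ee_rot: [[0.963, 0.269, -0.0], [0.269, -0.963, -0.0], [-0.0, -0.0, -1.0]]
force: [-0.3, 0.2, 0.0]
opening: 0.999
grip_force: 0.0
```

>>> arm_command(rows=[[-0.3,0,0.9,0,0,0],[-0.3,0,0.9,0,0,0],[-0.3,0,0.9,0,0,0],[-0.3,0,0.9,0,0,0],[0,0,0.9,0,0,0],[0,0,0.9,0,0,0],[0,0,0,0,0,0],[0,0,0,0,0,0],[0,0,0,0,0,0],[0,0,0,0,0,0]])

```text
clock: 20.35
tool_pos: [0.4683, 0.1255, 0.2331]
ee_rot: [[0.963, 0.269, -0.002], [0.269, -0.963, -0.0], [-0.002, -0.0, -1.0]]
force: [-0.1, -0.8, 0.4]
opening: 1.0
grip_force: 0.0
```

```bash
cat > v.py <<'E'
from h import *
from scipy.optimize import least_squares
# fit tray motion (dryer-x shift per end, dz per end) by matching initial patches to final picture, side view
snap('side','s5')
a,b=cv2.imread('pics/side.png',0),cv2.imread('pics/s5.png',0)
u=np.array([.9636,.2673]);v=np.array([-.2673,.9636]);O=np.array([.692,.080])
for n,y,x0 in(('open',.097,-.048),('closed',-.097,-.040)):
    for X in(-.07,.07):
        p=O+(x0+X)*u+y*v; P=[*p,.105]
        c=proj('side',[P])[0]; h=14; cx,cy=c.round().astype(int)
        t=a[cy-h:cy+h+1,cx-h:cx+h+1]; best=None
        m=cv2.matchTemplate(b[cy-h-15:cy+h+16,cx-h-45:cx+h+11],t,cv2.TM_CCOEFF_NORMED)
        _,s,_,(mx,my)=cv2.minMaxLoc(m); d=np.array([mx-45,my-15])
        f=lambda q:proj('side',[[*(p+q[0]*u),.105+q[1]]])[0]-c-d
        r=least_squares(f,[.04,0],x_scale=.01); print(n,X,'score',round(s,2),'px',d,'dx,dz mm',(r.x*1000).round(1))
s=env.get_state();print(s['clock'],s['tool_pos'],s['force'])
d=cv2.absdiff(a,b)
for nm,(x0,y0,x1,y1) in dict(tin=(314,240,344,278),cone=(306,218,334,240),brush=(298,148,328,206),jar=(236,272,280,334),coneside=(296,288,324,322)).items(): print(nm,d[y0:y1,x0:x1].mean().round(1))
E
python3 v.py
```

```text
open -0.07 score 0.89 px [-24   4] dx,dz mm [50.3 -9.3]
open 0.07 score 0.87 px [-24   3] dx,dz mm [51.  -6.4]
closed -0.07 score 0.89 px [-17   3] dx,dz mm [41.  -7.3]
closed 0.07 score 0.9 px [-17   3] dx,dz mm [41.8 -7.2]
20.4 [0.46844465 0.12554309 0.23321911] [ 0.42543046  0.65573936 -0.83725577]
tin 2.8
cone 2.7
brush 27.7
jar 2.7
coneside 3.3
```

Both trays dropped about 8 mm at both ends and moved in about 50 mm (open) and 41 mm (closed). The large brush difference is most likely the raised hand or its shadow in front of it. The brush was unmoved in the last picture, and the hand hasn't been low near it since.

```bash
python3 -c "
from h import *
print(proj('side',[[.468,.125,.233],[.468,.125,.4]]))
print(env.hand_in())"
```

```text
[[293.42663955 179.08202495]
 [298.45182809 103.14220227]]
the job is handed in; nothing more can be done
None
```

Both trays are pushed home and down in their notches (each sank about 8 mm, level front and back), the hand is clear, nothing else appears to have moved, and the job is handed in, though no verdict was returned.

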